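# Post a core plug through the chute flap

## Task

Push the round core plug across the loading deck and through the hanging flap of the chute, with the fingertips and without picking it up, until it drops into the catch box behind; then draw the fingers back out so that the flap swings shut. Leave the hex nut where it lies on the deck, and do not disturb the things on the worktop.

Things in the scene. Friction and masses are not known exactly. Their poses are not given: they have to be found in the camera images.
- chute: Fixed grey sheet-metal chute with a level bare-steel loading deck. Origin on the worktop below the flap's hinge line; x = feed direction (deck, flap, catch box; roughly away from the robot, turned up to 0.3 rad), y left, z up. Deck top 70 mm above the worktop, x -200 to 0 mm, y +-120 mm, no lips. The plug tips off into the catch box once its centre is 5 to 15 mm past the far edge.
- throat (a point): Point on the deck's far top edge below the flap's hinge line, mid-lane (chute x 0, y 0, z 70 mm), axes as the chute's. 10 mm high rails form a lane 50 mm wide (x -56 to -6); from its mouth funnel rails spread at 30 degrees each side back to x -88, y +-45. Two hinge cheeks, 110 mm apart inside, x -15 to +21, stand 46 mm above the deck; no bar joins them, so an upright finger can pass.
- catch_box (a point): Centre of the floor of the open-topped catch box behind the flap (chute x 76, y 0, z 4 mm). Inside 153 mm along x, 126 mm along y; rim 95 mm above the worktop, 25 mm above the deck.
- flap (a joint): Steel flap hung between the cheeks on stub pins 38 mm above the deck; shuts the lane by its own weight (30 g, no spring). 104 mm wide, 3 mm thick, lower edge 3 mm above the deck; a notch in its top, 90 mm wide, 16 mm deep below the hinge, lets a finger reach 15 mm past the hinge. 0 = hanging shut, positive (rad) = swung in over the catch box, stop at 1.5; never opens towards the deck.
- core_plug: Grey round metal plug with a small copper-faced boss on top, lying flat on the deck. Diameter 41 mm, rim 18 mm high, 24 mm over the boss, 40 to 85 g. Origin at the centre of its underside, z up. Starts 55 to 85 mm left or right of the lane's centre line, 115 to 150 mm before the hinge line.
- hex_nut: Hex nut, 21 x 24 mm, 22 mm high, standing on the deck on the other side of the centre line from the plug. Origin at the centre of its underside. To be left alone.
- rocker_arm: Bronze-coloured rocker arm, 34 x 66 x 34 mm, on the worktop right of the chute. Origin at the centre of its underside. Bystander.
- grease_tub: White tub, 60 mm across, 74 mm high, on the worktop right of the chute. Origin at the centre of its underside. Bystander. A tall black loudspeaker carrying a monitor stands behind it: keep the arm clear of it.
- tape_roll: Black tape roll lying flat, 68 mm across, 19 mm high, on the worktop right of the chute. Origin at the centre of its underside. Bystander.
Not all that is in view belongs to the job. There is more than one size of the core_plug; the one meant has the size given above.

How it is judged:
On the way, in this order (a step that is already met when the one before it is completed fails the run):
1. the plug lies on the deck in the lane before the flap, pushed clear of where it began (x of core_plug in the frame of throat between -0.08 and -0.01 m and y of core_plug in the frame of throat between -0.03 and 0.03 m and z of core_plug in the frame of throat between -0.006 and 0.008 m), for 0.05 s.
2. the plug is under the flap and has swung it open (x of core_plug in the frame of throat between -0.01 and 0.03 m and z of core_plug in the frame of throat above -0.03 m and value of joint flap above 0.35 rad).
At the end, for the whole second after the job is handed in: The plug lies at rest inside the catch box, its underside's centre at least 20 mm below deck level; the flap hangs shut (within 0.08 rad); the nut has moved less than 10 mm, the rocker arm, tub and tape roll less than 15 mm (x of core_plug in the frame of throat between 0 and 0.155 m and y of core_plug in the frame of throat between -0.064 and 0.064 m and z of core_plug in the frame of throat between -0.075 and -0.02 m and linear speed of core_plug below 0.02 m/s and value of joint flap below 0.08 rad and distance of hex_nut from where it was at the start of the episode below 0.01 m and distance of each of rocker_arm, grease_tub, tape_roll from where it was at the start of the episode below 0.015 m); the robot touches nothing.
It fails at once if the plug is lifted more than 18 mm above the deck (z of core_plug in the frame of throat above 0.018 m).
It fails at once if the nut on the deck is moved by 10 mm or more (distance of hex_nut from where it was at the start of the episode above 0.01 m).
It fails at once if the rocker arm is moved by 15 mm or more (distance of rocker_arm from where it was at the start of the episode above 0.015 m).
It fails at once if the grease tub is moved by 15 mm or more (distance of grease_tub from where it was at the start of the episode above 0.015 m).
It fails at once if the tape roll is moved by 15 mm or more (distance of tape_roll from where it was at the start of the episode above 0.015 m).
It also fails if it takes over 54 s, if anything falls off the work surface, if the arm or the gripper's body presses on something with over 40 N, if the wrist force passes 120 N, or if a joint passes its speed limit or range.

## Robot

A 6-joint arm with a two-finger parallel gripper is mounted at the origin on a cart in front of the work surface, level with it; the furniture and walls round the work are solid. World frame = base frame: x ahead of the robot, y to its left, z up, the work surface at z = 0. Lengths are in m, angles in rad, forces in N, time in s.
With the tool pointing down it reaches from about 0.375 to 0.9 m from the base axis. Payload 3.1 kg.
Tool frame: the origin (TCP) lies between the finger pads; the fingertips stand 8 mm ahead of it and the grasp point (between the pads) lies 11 mm behind it; z points along the fingers, y is the line along which they close (so a half turn about z gives the same grasp; the last joint's range is limited). The gripper opens to 85 mm and grips with 20 to 120 N. Pads are 22 mm wide; open, the fingers measure 114 mm over their backs; the gripper's body (76 mm by 85 mm) begins 54 mm behind the grasp point. The pads swing forward as they close: fully open they stand 13 mm farther back than shut.
Start: joints at [-1.524, 0.527, 1.433, -0, 1.181, -0.178], TCP at [0.14, -0.609, 0.239] pointing down, gripper open.
Joint ranges: [-3.08, 3.08], [-0.75, 2.2], [0.22, 2.44], [-1.43, 4.57], [0, 2.65], [-2.85, 2.85]. Speed limits (rad/s): [2.79, 2.79, 3.14, 3.14, 3.14, 3.14].

## Interface

Orientations are given as a unit quaternion [x, y, z, w].
In Python, from station import readout, cams, sign_off gives the robot as it stands.
- The arm moves only by the tool send_rows, never from a script. Its argument "commands" is text: rows parted by semicolons, each of 5 numbers parted by spaces: the finger opening in mm, from 0 to 85.4, then the shift along the tool's x, y, z each as a share of 0.02 m, from -1 to 1, then the turn about the tool's z as a share of 4 degrees, from -1 to 1. In form: grip dx dy dz spin; .... A call has 1 to 20 rows; each row shifts and turns the commanded pose from where the row before left it, along the tool's axes as they then stand; what a row does not reach is not made up. A row lasts 1/12 s, in which the tool goes at most 41.7 mm and 7.16 degrees, less where a joint would pass 70% of its speed; a pose out of reach is approached as far as the arm can. A call with a number of a shift or a turn outside -1 to 1 is refused whole. A call with a gripper value outside its range is refused whole. The fingers move at their own pace and stop on an object; "grip_force" is the grip in N (left out, the last holds). Time passes only in rows, so rows that do not move let the fingers close. It gives the time, the measured TCP pose, the force, the opening and the grip force at its end, in the units of the state.
- readout.sense(): the state, without advancing time (a new reading comes with each control period).
- cams.snapshot(name): name is "scene" or "side" or "wrist"; returns a dict with "pixels" (384x512x3 uint8, red, green, blue), "intrinsics" (3x3 intrinsics, pixels), "eye" and "rotation" of the camera in the world. Camera axes: x right, y down, z forward; pixel columns grow to the right and rows downward; lengths in m; the calibration is good to about 2 mm. A picture is of the moment at which its call begins. There is no depth.
- sign_off(): hands the job in; it is judged then, once.
The state is a dict: "t": time; "q": joint angles; "qd": joint speeds; "tau": joint torques, N m; "tcp_pos": TCP position; "tool_rot": TCP orientation; "force": force on the tool from outside, world axes, zero at the start; "ft_torque": the same for the moment, N m; "finger_gap": opening from 0.0 (shut) to 1.0 (fully open); "gripper_force": force on a finger pad.
Only numpy, scipy, OpenCV 4.12 (cv2) and the standard library are available. Lean on these libraries where they do the work, as an engineer would, in place of code of your own. Each camera call takes 0.05 s, during which the arm holds its last target. There are 200 camera calls.

## Working session

There is one attempt and no reset: what is moved stays moved. The work goes in short steps, Python scripts to look and compute and a tool call to move; the robot and the scene stay as the last step left them, time stands still between calls to the robot, and variables do not carry over. Pictures are saved under pics/ and viewed, at most 11 in all, crops included, and the job is handed in when it is done.

Besides the shell and the picture viewer there is one more tool, called after "Call:" as name(argument=value, ...), one argument or row to a line, values as JSON. send_rows: Moves the arm, as the interface text tells. Its arguments: {"type":"object","properties":{"commands":{"type":"string"},"grip_force":{"type":"number"}},"required":["commands"]}

```bash
mkdir -p pics
cat > h.py <<'E'
import numpy as np, cv2, pickle
from station import readout, cams, sign_off
def snap(n,f):
    s=cams.snapshot(n); cv2.imwrite('pics/'+f+'.png',cv2.cvtColor(s['pixels'],cv2.COLOR_RGB2BGR)); pickle.dump(s,open('pics/'+f+'.pkl','wb')); return s
def load(f): return pickle.load(open('pics/'+f+'.pkl','rb'))
def proj(s,P):
    R=np.array(s['rotation']);c=(np.atleast_2d(P)-s['eye'])@R; k=c@np.array(s['intrinsics']).T; return k[:,:2]/k[:,2:]
def ray(s,uv):
    d=np.linalg.inv(s['intrinsics'])@[uv[0],uv[1],1]; return np.array(s['eye']),np.array(s['rotation'])@d
def onz(s,uv,z):
    e,d=ray(s,uv); return e+d*(z-e[2])/d[2]
def tri(a,ua,b,ub):
    e1,d1=ray(a,ua);e2,d2=ray(b,ub);d1/=np.linalg.norm(d1);d2/=np.linalg.norm(d2)
    t=np.linalg.lstsq(np.c_[d1,-d2],e2-e1,rcond=None)[0];p=e1+t[0]*d1;q=e2+t[1]*d2
    return (p+q)/2,np.linalg.norm(p-q)
E
python3 - <<'E'
from h import *
a=snap('scene','s0');b=snap('side','d0')
for s in(a,b): print(s['eye'],s['rotation'],s['intrinsics'][0])
st=readout.sense();print(st['tcp_pos'],st['tool_rot'],st['t'])
E
```

```text
[-0.0129575   0.26568138  0.70248297] [-0.50537119  0.78128864 -0.30794871  0.19838247] [348.4847364    0.         250.99738374]
[-0.16853737 -0.31723858  0.56486868] [ 0.74428214 -0.46058821  0.24612946 -0.41632064] [356.38553531   0.         255.50136459]
[ 0.13989705 -0.60849851  0.23841691] [ 9.93633307e-01  1.12658223e-01  4.01971310e-05 -9.86959998e-04] 0.1
```

View pics/s0.png

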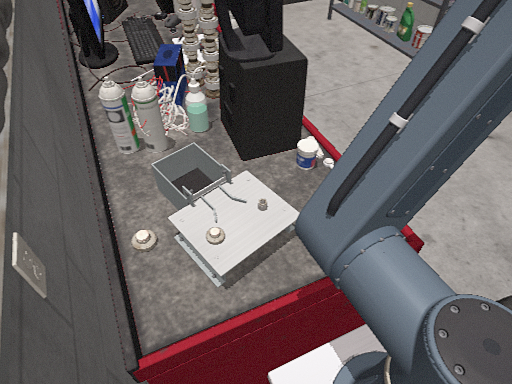

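View pics/d0.png

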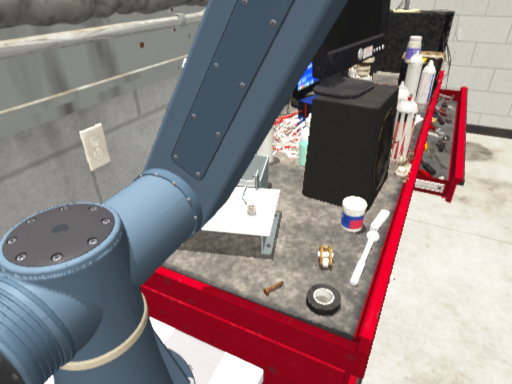

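The scene view shows the plug on the left half of the deck at about (215,236) and the nut at (263,204). The deck corners are near (169,215), (245,173), (298,215) and (222,283), and there is a distractor plug on the worktop at (144,239). In the side view the arm hides the plug, and the nut is at (251,210). I'll zoom in next to get exact pixels.

Run:
```python
import re
t=open('h.py').read()
t=t.replace("s=cams.snapshot(n);","s=cams.snapshot(n); s['rotation']=Rotation.from_quat(s['rotation']).as_matrix();").replace("import numpy","from scipy.spatial.transform import Rotation\nimport numpy",1)
open('h.py','w').write(t)
from h import *
for f in('s0','d0'):
    s=load(f); s['rotation']=Rotation.from_quat(s['rotation']).as_matrix(); pickle.dump(s,open('pics/'+f+'.pkl','wb'))
s=load('s0')
for n,uv,z in [('plugtop',(215,232),.09),('nut',(263,204),.081),('cl',(169,215),.07),('far',(245,173),.07),('right',(298,215),.07),('near',(222,283),.07),('dist',(144,239),.0)]: print(n,onz(s,uv,z).round(4))
im=cv2.imread('pics/s0.png')[140:290,140:310]
cv2.imwrite('pics/s0c.png',cv2.resize(im,None,fx=4,fy=4,interpolation=cv2.INTER_CUBIC)[:600])
```

```text
plugtop [0.42   0.1547 0.09  ]
nut [0.4556 0.0231 0.081 ]
cl [0.5229 0.2314 0.07  ]
far [0.5775 0.016  0.07  ]
right [ 0.4007 -0.0406  0.07  ]
near [0.3126 0.1811 0.07  ]
dist [0.5346 0.3023 0.    ]
```

View pics/s0c.png

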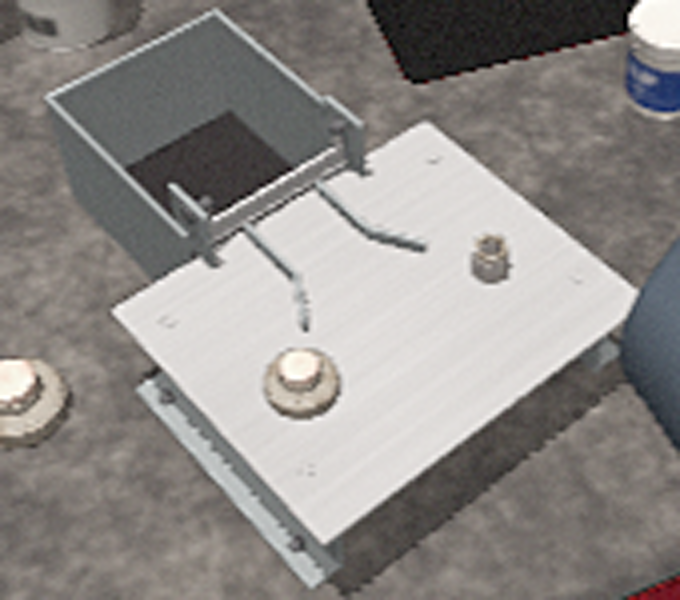

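The crop puts the deck corners at (168,218), (247.5,170.5), (300,213.3) and (222,275.8), the plug rim centre at about (215.5,235.5), and the nut at (262.7,205).

```bash
cat >> h.py <<'E'
from scipy.optimize import least_squares
def fitchute(s,pts,x0=(.55,.12,.07,0.2),fixz=None):
    # pts: list of (chute xyz rel. deck top, uv)
    L=np.array([p[0] for p in pts],float);U=np.array([p[1] for p in pts],float)
    def W(v): 
        c,n=np.cos(v[3]),np.sin(v[3]); return np.c_[v[0]+c*L[:,0]-n*L[:,1],v[1]+n*L[:,0]+c*L[:,1],v[2]+L[:,2]]
    r=least_squares(lambda v:(proj(s,W(v))-U).ravel(),x0); return r.x,r.fun.reshape(-1,2)
def w2c(v,p): 
    c,n=np.cos(v[3]),np.sin(v[3]);d=np.array(p[:2])-v[:2]; return np.array([c*d[0]+n*d[1],-n*d[0]+c*d[1]])
def c2w(v,p):
    c,n=np.cos(v[3]),np.sin(v[3]); return np.array([v[0]+c*p[0]-n*p[1],v[1]+n*p[0]+c*p[1]])
E
python3 - <<'E'
from h import *
s=load('s0'); f=lambda u,v:(140+u/4,140+v/4)
pts=[((0,.12,0),f(112,312)),((0,-.12,0),f(430,122)),((-.2,-.12,0),f(640,293)),((-.2,.12,0),f(328,543))]
v,r=fitchute(s,pts);print(v,r.round(1))
for n,uv,z in [('plugrim',f(302,382),.084),('boss',f(299,366),.094),('nut',f(491,258),.081),('railL end',f(305,325),.075),('railR end',f(425,247),.075),('laneL',f(298,276),.078),('laneR',f(370,236),.078)]:
    p=onz(s,uv,z);print(n,p.round(4),w2c(v,p).round(4))
E
```

```text
[0.56311593 0.11916711 0.05606638 0.30566817] [[ 0.6 -0.3]
 [-1.8 -0.2]
 [ 1.3  1.1]
 [-0.2 -0.5]]
plugrim [0.4152 0.1558 0.084 ] [-0.1301  0.0794]
boss [0.4186 0.1554 0.094 ] [-0.1269  0.0781]
nut [0.4545 0.0243 0.081 ] [-0.1321 -0.0578]
railL end [0.4574 0.1391 0.075 ] [-0.0948  0.0508]
railR end [0.4827 0.054  0.075 ] [-0.0963 -0.0379]
laneL [0.4902 0.131  0.078 ] [-0.0659  0.0332]
laneR [0.5016 0.0814 0.078 ] [-0.07   -0.0175]
```

Call:
send_rows(
  commands="30 0.98 -0.75 0 0;30 0.98 -0.75 0 0;30 0.98 -0.75 0 0;30 0.98 -0.75 0 0;30 0.98 -0.75 0 0;30 0.98 -0.75 0 0;30 0.98 -0.75 0 0;30 0.98 -0.75 0 0;30 0.98 -0.75 0 0;30 0.98 -0.75 0 0;30 0.98 -0.75 0 0;30 0.98 -0.75 0 0;30 0.98 -0.75 0 0;30 0.98 -0.75 0 0;30 0.98 -0.75 0 0;30 0.98 -0.75 0 0;30 0.98 -0.75 0 0;30 0.98 -0.75 0 0;30 0.98 -0.75 0 0",
)

```text
t: 1.68
tcp_pos: [0.4395, -0.2467, 0.239]
tool_rot: [0.994, 0.113, -0.0, -0.0]
force: [0.3, -0.4, 0.6]
finger_gap: 0.351
gripper_force: 0.0
```

Call:
send_rows(
  commands="0 0.1 -1 -0.12 0;0 0.1 -1 -0.12 0;0 0.1 -1 -0.12 0;0 0.1 -1 -0.12 0;0 0.1 -1 -0.12 0;0 0.1 -1 -0.12 0;0 0.1 -1 -0.12 0;0 0.1 -1 -0.12 0;0 0.1 -1 -0.12 0;0 0.1 -1 -0.12 0;0 0.1 -1 -0.12 0;0 0.1 -1 -0.12 0;0 0.1 -1 -0.12 0;0 0.1 -1 -0.12 0;0 0.1 -1 -0.12 0;0 0.1 -1 -0.12 0;0 0 0 0 0;0 0 0 0 0",
)

```text
t: 3.18
tcp_pos: [0.3983, 0.0716, 0.2776]
tool_rot: [0.993, 0.114, -0.0, 0.0]
force: [-0.2, -0.2, 0.4]
finger_gap: 0.002
gripper_force: 0.0
```

Run:
```python
from h import *
w=snap('wrist','w1')
st=readout.sense();print(st['t'],st['tcp_pos'],Rotation.from_quat(st['tool_rot']).as_matrix()[:,0],st['finger_gap'],w['eye'],w['rotation'][:,2])
```

```text
3.2333 [0.39852568 0.07102101 0.27759329] [ 9.74335563e-01  2.25100341e-01 -2.18849871e-04] -0.0041407676767826525 [0.47459697 0.08959189 0.41233125] [-0.29444492 -0.0692759  -0.95315426]
```

View pics/w1.png

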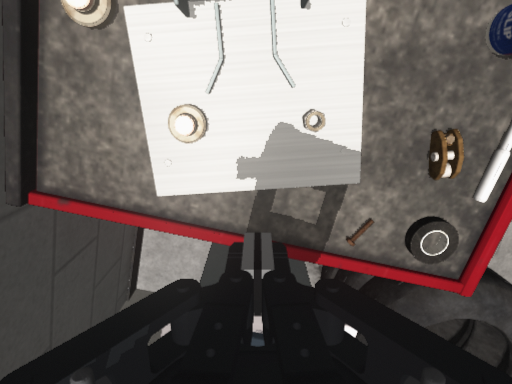

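The wrist view shows the plug rim at (187,123) with its boss at (185,125), and the nut at (314,120). The near deck corners are (157,195) and (359,182). The funnel ends are (208,92) and (293,86), and the lane mouth is at (220,61) and (274,54). I'll triangulate these against the scene view.

Run:
```python
from h import *
s=load('s0');w=load('w1'); f=lambda u,v:(140+u/4,140+v/4)
P={'farL':(f(112,312),(126,6.5)),'nearL':(f(328,543),(157,195)),'boss':(f(299,366),(185,125)),'rim':(f(302,382),(187,123)),'nut':(f(491,250),(314,120)),'railLend':(f(305,325),(208,92)),'railRend':(f(425,247),(293,86)),'mouthL':(f(298,276),(220,61)),'mouthR':(f(370,236),(274,54))}
for k,(a,b) in P.items(): p,e=tri(s,a,w,b);print(k,p.round(4),round(e,4))
pts=[((0,.12,0),(126,6.5)),((-.2,-.12,0),(359,182)),((-.2,.12,0),(157,195)),((-.056,.0265,.01),(220,61)),((-.056,-.0265,.01),(274,54)),((-.088,.045,.01),(208,92)),((-.088,-.045,.01),(293,86))]
v,r=fitchute(w,pts);print(v,r.round(1).tolist())
pts2=[((0,.12,0),f(112,312)),((0,-.12,0),f(430,122)),((-.2,.12,0),f(328,543)),((-.056,.0265,.01),f(298,276)),((-.056,-.0265,.01),f(370,236)),((-.088,.045,.01),f(305,325)),((-.088,-.045,.01),f(425,247))]
v2,r2=fitchute(s,pts2);print(v2,r2.round(1).tolist())
for n,uv,z in [('rim',(187,123),.086),('boss',(185,125),.094),('nut',(314,120),.092)]:
    print(n,w2c(v,onz(w,uv,z)))
```

```text
farL [0.5243 0.2363 0.0605] 0.0027
nearL [0.3317 0.1771 0.0643] 0.0056
boss [0.425  0.1548 0.0857] 0.002
rim [0.4251 0.1551 0.071 ] 0.0037
nut [0.4605 0.0229 0.0806] 0.0027
railLend [0.4623 0.1392 0.0694] 0.0028
railRend [0.489  0.0525 0.0673] 0.0021
mouthL [0.4948 0.1317 0.0735] 0.0037
mouthR [0.5151 0.0788 0.0626] 0.0042
[0.55934103 0.12277702 0.06388058 0.29680929] [[-1.4, 0.0], [-0.6, -0.3], [0.8, -0.2], [2.0, -2.2], [-0.3, 1.0], [-0.4, 0.9], [-0.1, 0.7]]
[0.55960484 0.11908226 0.05765306 0.29560042] [[0.7, 0.1], [-1.0, 0.4], [-0.8, 0.7], [0.3, -0.0], [-0.2, -1.1], [0.6, 0.0], [0.4, -0.1]]
rim [-0.11653071  0.06821177]
boss [-0.11775322  0.06868662]
nut [-0.12196461 -0.06341911]
```

Run:
```python
from h import *
w=load('w1'); st=readout.sense();R=Rotation.from_quat(st['tool_rot']).as_matrix();t=np.array(st['tcp_pos'])
print('tip pred',proj(w,t+R@[0,0,.008]),proj(w,t+R@[.011,0,.008]))
s=snap('scene','s1');print(proj(s,t+R@[0,0,.008]))
cv2.imwrite('pics/s1c.png',cv2.resize(cv2.imread('pics/s1.png')[120:300,150:350],None,fx=3,fy=3,interpolation=cv2.INTER_CUBIC))
for z in(.06,.07):
  def c2(m,pts):
    r=least_squares(lambda q:fitres(q),[.56,.12,.3])
  L=np.array([(0,.12,0),(-.2,-.12,0),(-.2,.12,0),(-.056,-.0265,.01),(-.088,.045,.01),(-.088,-.045,.01)]);U=np.array([(126,6.5),(359,182),(157,195),(274,54),(208,92),(293,86)])
  def W(q): return np.c_[np.array([c2w([q[0],q[1],0,q[2]],p) for p in L]),L[:,2]+z]
  r=least_squares(lambda q:(proj(w,W(q))-U).ravel(),[.56,.12,.3]);q=r.x;v=[q[0],q[1],z,q[2]]
  print(z,q,abs(r.fun).max())
  for n,uv,h in [('rim',(187,123),.016),('boss',(185,125),.024),('nut',(314,120),.022)]:
    p=onz(w,uv,z+h);print(n,p.round(4),w2c(v,p).round(4))
```

```text
tip pred [[258.64424106 249.44075967]] [[258.70392862 230.20820298]]
[[255.47130509 166.58237386]]
0.06 [0.55985989 0.12259439 0.29490182] 1.7121631259073808
rim [0.4265 0.1559 0.076 ] [-0.1179  0.0706]
boss [0.4251 0.156  0.084 ] [-0.1192  0.0712]
nut [0.4608 0.0245 0.082 ] [-0.1233 -0.0651]
0.07 [0.55977749 0.12190414 0.29562804] 3.0476164702425024
rim [0.428  0.1539 0.086 ] [-0.1168  0.069 ]
boss [0.4266 0.154  0.094 ] [-0.118   0.0695]
nut [0.4613 0.0265 0.092 ] [-0.1221 -0.0626]
```

View pics/s1c.png

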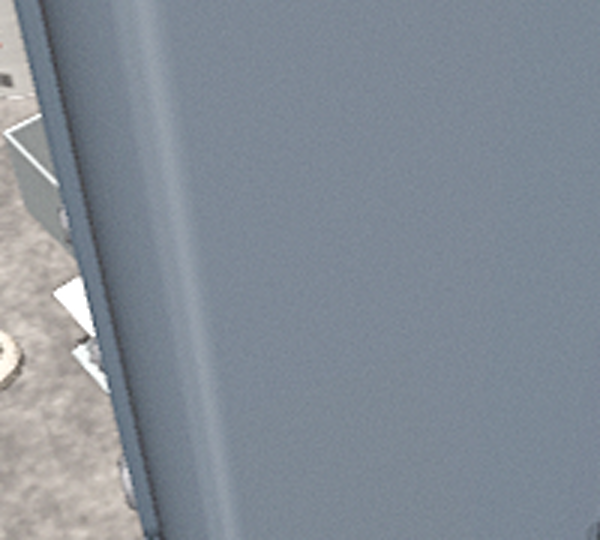

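Call:
send_rows(
  commands="0 0 0 0 -1;0 0.43 -0.97 0 0;0 0.43 -0.97 0 0;0 0.43 -0.97 0 0;0 0.43 -0.97 0 0;0 0.43 -0.97 0 0;0 0.43 -0.97 0 0;0 0 0 1 0;0 0 0 1 0;0 0 0 1 0;0 0 0 1 0;0 0 0 1 0;0 0 0 1 0;0 0 0 1 0;0 0 0 0.9 0;0 0 0 0.5 0;0 0 0 0 0;0 0 0 0 0",
)

```text
t: 4.78
tcp_pos: [0.4143, 0.1966, 0.1091]
tool_rot: [0.989, 0.147, -0.001, 0.0]
force: [0.3, 0.3, -0.2]
finger_gap: 0.001
gripper_force: 0.0
```

```bash
cat >> h.py <<'E'
V=[.5597,.122,.07,.2957]
def tcpc():
    st=readout.sense();R=Rotation.from_quat(st['tool_rot']).as_matrix()
    print('t',st['t'],'tcp chute',w2c(V,st['tcp_pos']).round(4),'z',round(st['tcp_pos'][2],4),'yaw',round(np.arctan2(R[1,0],R[0,0]),4),'F',np.round(st['force'],1))
E
python3 - <<'E'
from h import *
tcpc();w=snap('wrist','w2')
E
```

```text
t 4.7833 tcp chute [-0.1173  0.1137] z 0.1091 yaw 0.2941 F [ 0.3  0.3 -0.2]
```

View pics/w2.png

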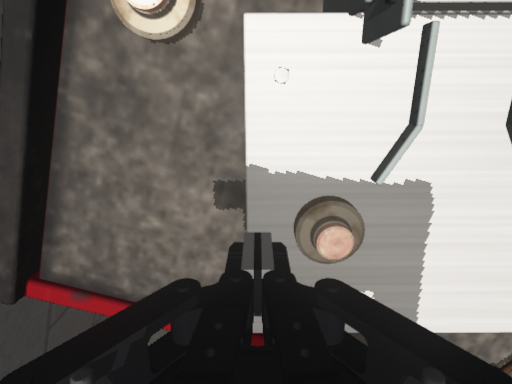

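The fingertips are at (258,235), just left of the plug. The plug rim centre is at (329,229), the boss at (334,241), and the deck's left edge runs from (244,13) to (245,333). I'll recompute the plug's offset.

Run:
```python
from h import *
w=load('w2');a=load('w1')
for n,uv,z in [('rim',(329,229),.087),('boss',(334,241),.094),('farL',(244,13),.07),('nearL',(245,333),.07),('railend',(377,181),.08),('mouth',(418,125),.08)]:
    print(n,w2c(V,onz(w,uv,z)).round(4))
for n,u1,u2 in [('boss',(185,125),(334,241)),('rail',(208,92),(377,181)),('farL',(126,6.5),(244,13))]:
    p,e=tri(a,u1,w,u2);print(n,w2c(V,p).round(4),p[2].round(4),round(e,4))
st=readout.sense();R=Rotation.from_quat(st['tool_rot']).as_matrix();t=np.array(st['tcp_pos'])
print(proj(w,[t+R@[x,0,.008] for x in(-.011,0,.011)]))
```

```text
rim [-0.1122  0.0735]
boss [-0.1161  0.072 ]
farL [-0.001   0.1202]
nearL [-0.1999  0.1224]
railend [-0.0863  0.047 ]
mouth [-0.0556  0.029 ]
boss [-0.1185  0.0706] 0.0892 0.0002
rail [-0.0874  0.0451] 0.0755 0.0003
farL [0.0008 0.1206] 0.0607 0.0005
[[257.03334197 267.9693476 ]
 [257.02453249 249.45609638]
 [257.01534462 230.14766066]]
```

Call:
send_rows(
  commands="0 0.05 0 0.4 0;0 0 0 0.4 0;0 0 0 0.25 0;0 0 0 0.2 0;0 0 0 0 0;0 0 0 0 0",
)

```text
t: 5.33
tcp_pos: [0.4148, 0.1977, 0.0844]
tool_rot: [0.989, 0.147, -0.0, 0.0]
force: [0.2, 0.3, -0.1]
finger_gap: 0.005
gripper_force: 0.0
```

Call:
send_rows(
  commands="0 0 0.2 0 0;0 0 0.3 0 0;0 0 0.3 0 0;0 0 0.3 0 0;0 0 0.3 0 0;0 0 0.3 0 0;0 0 0.3 0 0;0 0 0.3 0 0;0 0 0.3 0 0;0 0 0.3 0 0;0 0 0.3 0 0;0 0 0.3 0 0;0 0 0.3 0 0;0 0 0.2 0 0;0 0 0.1 0 0;0 0 0 0 0;0 0 0 0 0",
)

```text
t: 6.75
tcp_pos: [0.439, 0.1191, 0.0847]
tool_rot: [0.989, 0.147, 0.0, 0.0]
force: [1.2, -0.2, 0.4]
finger_gap: 0.002
gripper_force: 0.0
```

Run:
```python
from h import *
tcpc();w=snap('wrist','w3')
```

```text
t 6.75 tcp chute [-0.1163  0.0324] z 0.0847 yaw 0.2956 F [ 1.2 -0.2  0.4]
```

View pics/w3.png

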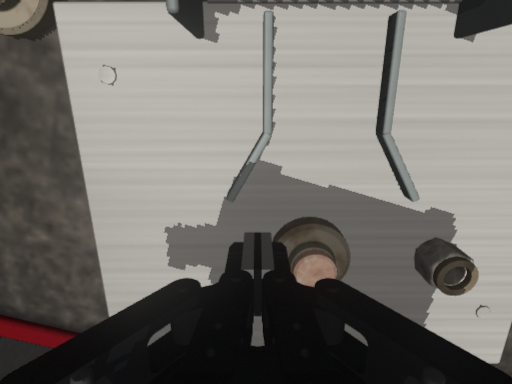

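The plug is now near the centre line, with its rim centre at about (312,256) and boss at (315,269). The rails are at columns ~268 and ~388, and the nut is still at (450,268).

Run:
```python
from h import *
w=load('w3')
for n,uv,z in [('rim',(312,256),.088),('boss',(315,269),.094),('nut',(456,272),.092),('railL',(231,198),.08),('railR',(414,199),.08),('mouthL',(267,133),.08),('mouthR',(384,134),.08)]:
    print(n,w2c(V,onz(w,uv,z)).round(4))
```

```text
rim [-0.1135  0.0059]
boss [-0.1169  0.0053]
nut [-0.1198 -0.0626]
railL [-0.0865  0.0451]
railR [-0.0871 -0.0433]
mouthL [-0.0555  0.028 ]
mouthR [-0.0559 -0.0249]
```

Call:
send_rows(
  commands="0 0 0.12 0 0;0 0 0.1 0 0;0 0 0 0 0;0 0 -0.3 0 0;0 0 -0.2 0 0;0 -0.6 0 0 0;0 -0.6 0 0 0;14 -0.6 0 0 0;14 -0.6 0 0 0;14 0 0.6 0 0;14 0 0.6 0 0;14 0 0.62 0 0;14 0 0 0 0;14 0 0 0 0",
)

```text
t: 7.97
tcp_pos: [0.4021, 0.076, 0.0848]
tool_rot: [0.989, 0.147, 0.0, -0.0]
force: [-0.4, 0.1, -0.5]
finger_gap: 0.164
gripper_force: 0.0
```

Run:
```python
from h import *
tcpc();w=snap('wrist','w4')
```

```text
t 7.9667 tcp chute [-0.1642  0.0019] z 0.0848 yaw 0.2945 F [-0.4  0.1 -0.5]
```

View pics/w4.png

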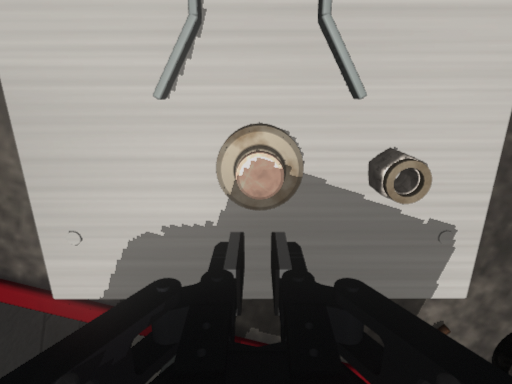

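The pusher, plug and lane are lined up (columns 258, 260 and 261), and the nut hasn't moved. Next I push into the lane.

Call:
send_rows(
  commands="14 0.3 0 0 0;14 0.3 0 0 0;14 0.3 0 0 0;14 0.3 0 0 0;14 0.3 0 0 0;14 0.3 0 0 0;14 0.3 0 0 0;14 0.3 0 0 0;14 0.3 0 0 0;14 0.3 0 0 0;14 0.3 0 0 0;14 0.3 0 0 0;14 0.3 0 0 0;14 0.3 0 0 0;14 0.3 0 0 0;14 0.2 0 0 0;14 0 0 0 0;14 0 0 0 0",
)

```text
t: 9.52
tcp_pos: [0.4923, 0.1033, 0.0847]
tool_rot: [0.989, 0.147, 0.0, 0.0]
force: [-0.5, 0.7, -0.3]
finger_gap: 0.163
gripper_force: 0.0
```

Run:
```python
from h import *
tcpc();w=snap('wrist','w5')
```

```text
t 9.5167 tcp chute [-0.07    0.0018] z 0.0847 yaw 0.2957 F [-0.5  0.7 -0.3]
```

View pics/w5.png

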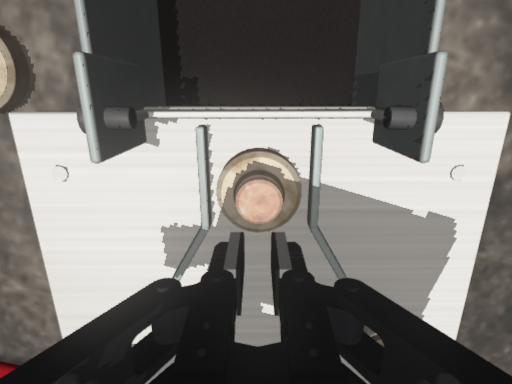

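The plug sits centred in the lane at (259,190), just before the flap. I'll push on through.

Call:
send_rows(
  commands="14 0.25 0 0 0;14 0.25 0 0 0;14 0.25 0 0 0;14 0.25 0 0 0;14 0.25 0 0 0;14 0.25 0 0 0;14 0.25 0 0 0;14 0.25 0 0 0;14 0.25 0 0 0;14 0.25 0 0 0;14 0.25 0 0 0;14 0.2 0 0 0;14 0.15 0 0 0;14 0 0 0 0;14 0 0 0 0",
)

```text
t: 10.82
tcp_pos: [0.5513, 0.1213, 0.0847]
tool_rot: [0.989, 0.147, 0.0, 0.0]
force: [-0.9, 0.3, 0.7]
finger_gap: 0.165
gripper_force: 0.1
```

Run:
```python
from h import *
tcpc();w=snap('wrist','w6')
```

```text
t 10.8167 tcp chute [-0.0082  0.0018] z 0.0847 yaw 0.2956 F [-0.9  0.3  0.7]
```

View pics/w6.png

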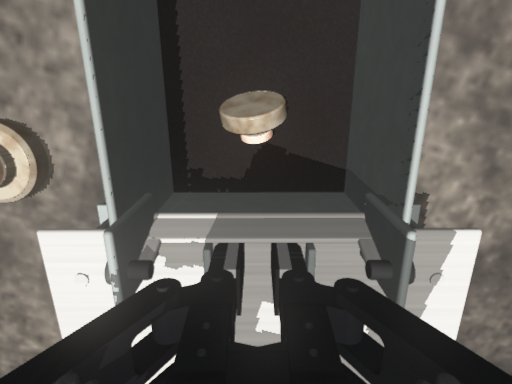

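The plug has dropped into the catch box and lies at (253,115). The flap is resting against the fingers, so I'll draw straight back and then lift.

Call:
send_rows(
  commands="14 -0.4 0 0 0;14 -0.4 0 0 0;14 -0.5 0 0 0;14 -0.5 0 0 0;14 -0.5 0 0 0;14 -0.5 0 0 0;14 -0.5 0 0 0;14 -0.3 0 0 0;14 0 0 -0.7 0;14 0 0 -0.7 0;14 0 0 -0.7 0;14 0 0 -0.7 0;14 0 0 0 0;14 0 0 0 0;14 0 0 0 0;14 0 0 0 0;14 0 0 0 0;14 0 0 0 0;14 0 0 0 0;14 0 0 0 0",
)

```text
t: 12.53
tcp_pos: [0.4822, 0.1003, 0.1404]
tool_rot: [0.989, 0.147, -0.0, -0.0]
force: [0.3, -0.2, 0.2]
finger_gap: 0.165
gripper_force: 0.0
```

Run:
```python
from h import *
tcpc();w=snap('wrist','w7')
```

```text
t 12.5333 tcp chute [-0.0804  0.0018] z 0.1404 yaw 0.2956 F [ 0.3 -0.2  0.2]
```

View pics/w7.png

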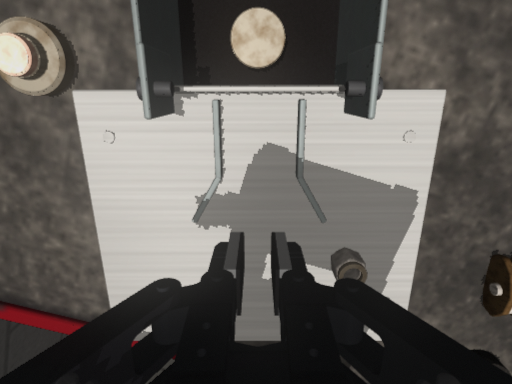

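The flap hangs shut at row 88, the plug lies in the box at (258,38), and the nut and bystanders are undisturbed. A short wait to let things settle, then I hand in.

Call:
send_rows(
  commands="14 0 0 0 0;14 0 0 0 0;14 0 0 0 0;14 0 0 0 0;14 0 0 0 0;14 0 0 0 0;14 0 0 0 0;14 0 0 0 0;14 0 0 0 0;14 0 0 0 0;14 0 0 0 0;14 0 0 0 0;14 0 0 0 0;14 0 0 0 0;14 0 0 0 0;14 0 0 0 0;14 0 0 0 0;14 0 0 0 0",
)

```text
t: 14.08
tcp_pos: [0.4824, 0.1003, 0.1407]
tool_rot: [0.989, 0.147, 0.0, 0.0]
force: [0.1, 0.1, 0.6]
finger_gap: 0.165
gripper_force: 0.0
```

```bash
python3 -c "
from station import sign_off
print(sign_off())"
```

```text
the job is handed in; nothing more can be done
None
```

I pushed the plug through the flap into the catch box and handed the job in at about 14 s; the last picture shows the flap shut and the nut and rocker arm not visibly moved (tub out of view), but sign-off gave no verdict.

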